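Reset the drill stop and lock it again

ROBOT

A 6-joint arm with a two-finger parallel gripper is mounted at the origin on the work surface. World frame = base frame: x ahead of the robot, y to its left, z up, the work surface at z = 0. Lengths are in m, angles in rad, forces in N, time in s.
With the tool pointing down it reaches from about 0.425 to 0.95 m from the base axis. Payload 14.7 kg.
Tool frame: the origin (TCP) lies midway between the tips of the shut fingers; the grasp point (between the pads) lies 19 mm behind it; x points along the fingers, z is the direction in which the jaws open and shut, and the axes are right-handed (so a half turn about x gives the same grasp; the last joint's range is limited). The gripper opens to 85 mm and grips with 20 to 120 N. Pads are 22 mm wide; open, the fingers measure 114 mm over their backs; the gripper's body (76 mm by 85 mm) begins 54 mm behind the grasp point. The pads swing forward as they close: fully open they stand 13 mm farther back than shut.
Start: joints at [-1.288, 0.48, 1.596, -0, 1.065, -0.047], TCP at [0.211, -0.615, 0.231] pointing down, gripper open.
Joint ranges: [-2.75, 2.75], [-0.82, 2.05], [0.23, 2.67], [-1.56, 4.7], [0.09, 2.69], [-2.92, 2.92]. Speed limits (rad/s): [1.89, 1.89, 2.39, 3.01, 3.01, 3.01].

INTERFACE

Orientations are given as a unit quaternion [x, y, z, w].
In Python, from cell import ctrl gives the robot as it stands. The module is installed in compiled form; this text tells all that it offers.
- The arm moves only by the tool arm_command, never from a script. Its argument "commands" is a list of rows, each a list of 3 entries, a list of its own where there are three numbers: the closure in counts, from 0 (fully open) to 255 (shut), then the shift along the tool's x, y, z in m, then the turn about the tool's x in rad. In form: [[claw, [dx, dy, dz], twist], ...]. A call has exactly 5 rows; each row shifts and turns the commanded pose from where the row before left it, along the tool's axes as they then stand; what a row does not reach is not made up. A row lasts 1/10 s, in which the tool goes at most 50 mm and 8.59 degrees, less where a joint would pass 70% of its speed; a pose out of reach is approached as far as the arm can. A call is refused whole if a number of a shift passes 0.05 or a number of a turn 0.15, either way. A call with a gripper value outside its range is refused whole. The fingers move at their own pace and stop on an object; "newtons" is the grip in N (left out, the last holds). Time passes only in rows, so rows that do not move let the fingers close, or fill a call up. It gives the time, the measured TCP pose, the force and the opening at its end, in the units of the state.
- ctrl.observe(): the state, without advancing time (a new reading comes with each control period).
- ctrl.grab_frame(name): name is "side" or "top" or "wrist"; returns a dict with "color" (400x640x3 uint8, blue, green, red), "fx", "fy", "cx", "cy" (pixels), "k1" (the pictures are not rectified: a ray, as slopes to the right and down, at radius r is drawn at 1 + k1 r^2 times it, then the intrinsics apply), "R" (3x3) and "t" (3): a world point X has camera coordinates R X + t. Camera axes: x right, y down, z forward; pixel columns grow to the right and rows downward; lengths in m; the calibration is good to about 2 mm. A picture is of the moment at which its call begins. There is no depth.
- ctrl.finish_job(): hands the job in, once; it reports no verdict.
The state is a dict: "t": time; "joint_pos": joint angles; "dq": joint speeds; "joint_efforts": joint torques, N m; "position": TCP position; "ee_rot": TCP orientation; "force": force on the tool from outside, world axes, zero at the start; "moment": the same for the moment, N m; "opening": finger opening in m.
Only numpy, scipy, OpenCV 4.12 (cv2) and the standard library are available. Lean on these libraries where they do the work, as an engineer would, in place of code of your own. Each camera call takes 0.05 s, during which the arm holds its last target.

TASK

On the larger of the two drill-stop blocks, loosen the lock ring by swinging its handle pin anticlockwise nearly as far as it goes, then turn the black adjuster knob so that its pointed nose stands over the raised rib on the block, and swing the lock ring back until it is fully tight again. Do not force the knob while the ring is tight, and leave the glass jar of nails standing where it is.

Things in the scene. Friction and masses are not known exactly. Their poses are not given: they have to be found in the camera images.
- lock_pin (a point): On the axis of the handle pin of the larger block's lock ring, 85 mm above the shelf. Upright bare steel pin, 14 mm across, 43 to 102 mm above the shelf, on a dark steel arm (top at 51 mm), 90 mm from the vertical axis shared by ring (62 mm across) and knob. Turns with the ring; z up. Block: fixed aluminium, 130 x 110 x 40 mm high; the other block is alike, half the size.
- lock (a joint): Turn of the lock ring, rad: 0 = fully tight, against a stop, as it starts; grows anticlockwise seen from above to 1.05 at the loose stop. Below 0.3 the ring counts as tight and the knob must not be forced round. Takes about 3 N at the pin and stays where it is left.
- knob_grip (a point): Centre of the grip bar of the larger block's adjuster knob, on the axis shared with the lock ring, 85 mm above the shelf. The black bar is 14 mm thick, 50 mm long, from 67 to 99 mm above the shelf. The point turns with the knob: x runs along the bar to the pointed nose (tip 41 mm from the axis), z is up.
- knob (a joint): Turn of the knob, rad: 0 = nose over the rib (dark steel bar 22 x 6 mm, 5 mm high, on the block's top, 41 to 63 mm from the axis); positive = nose anticlockwise of the rib seen from above. Starts between 0.5 and 1.2, range -0.6 to 1.6; it takes about 0.1 N m to turn and stays where it is left.
- jar_center (a point): Middle of the glass jar of nails with a steel lid, 52 mm across, 70 mm high, loose on the shelf, 35 mm above it; z is up when it stands.
Not all that is in view belongs to the job. What is shaped like the part that bears lock_pin but purple is not meant.

How it is judged:
On the way, in this order (a step that is already met when the one before it is completed fails the run):
1. the lock ring is loosened (at least 0.6 rad anticlockwise) (value of joint lock above 0.6 rad), for 0.2 s.
2. with the ring loose, the knob's nose is brought over the rib (within 10 degrees) (value of joint lock above 0.45 rad and value of joint knob between -0.175 and 0.175 rad), for 0.2 s.
3. the lock ring is tight again (within 8 degrees of its stop) (value of joint lock below 0.14 rad), for 0.2 s.
At the end, for the whole second after the job is handed in: The lock ring of the larger block is tight (within 8 degrees of its stop) and its knob's nose points at the rib within 10 degrees (value of joint lock below 0.14 rad and value of joint knob between -0.175 and 0.175 rad); the robot touches nothing.
It fails at once if the jar of nails is tipped by more than 20 degrees or shifted by more than 30 mm (angle between jar_center's own z axis and vertical above 0.35 rad or distance of jar_center from where it was at the start of the episode above 0.03 m).
It fails at once if the knob is forced round (faster than 0.2 rad/s) while the lock ring is tight (below 0.3 rad) (value of joint lock below 0.3 rad and (velocity of joint knob above 0.2 rad/s or velocity of joint knob below -0.2 rad/s)).
It also fails if it takes over 59 s, if anything falls off the work surface, if the arm or the gripper's body presses on something with over 40 N, if the wrist force passes 120 N, or if a joint passes its speed limit or range.

## Working session

There is one attempt and no reset: what is moved stays moved. The work goes in short steps, Python scripts to look and compute and a tool call to move; the robot and the scene stay as the last step left them, time stands still between calls to the robot, and variables do not carry over. Pictures are saved under pics/ and viewed, and the job is handed in when it is done.

Besides the shell and the picture viewer there is one more tool, called after "Call:" by a JSON object that holds its "method" and its "body", one argument or row to a line. arm_command: Moves the arm, as the interface text tells. Its arguments: {"type":"object","properties":{"commands":{"type":"array"},"newtons":{"type":"number"}},"required":["commands"]}

```bash
mkdir -p pics
cat > h.py <<'E'
import numpy as np,cv2
from cell import ctrl
from scipy.spatial.transform import Rotation as Rn
def grab(n):
    f=ctrl.grab_frame(n); np.savez('pics/%s.npz'%n,**{k:np.array(v) for k,v in f.items()}); return f
def load(n): return np.load('pics/%s.npz'%n)
def K(f): return np.array([[f['fx'],0,f['cx']],[0,f['fy'],f['cy']],[0,0,1]],float),np.array([f['k1'],0,0,0],float)
def proj(f,X):
    k,d=K(f); return cv2.projectPoints(np.array(X,float).reshape(-1,3),cv2.Rodrigues(np.array(f['R'],float))[0],np.array(f['t'],float),k,d)[0].reshape(-1,2)
def ray(f,u):
    k,d=K(f); p=cv2.undistortPoints(np.array([[u]],float),k,d).ravel()
    R=np.array(f['R']);t=np.array(f['t']); return -R.T@t, R.T@np.array([p[0],p[1],1])
def atz(f,u,z):
    o,d=ray(f,u); return o+d*(z-o[2])/d[2]
E
python3 - <<'E'
from h import *
for n in ['top','side','wrist']:
    f=grab(n); cv2.imwrite('pics/%s0.png'%n,f['color']); print(n,f['fx'],-f['R'].T@f['t'])
s=ctrl.observe(); print(s)
E
```

```text
top 369.14363915150363 [ 0.47207954 -0.04466833  1.06317898]
side 470.62512629602725 [0.28371997 0.69513615 0.97980929]
wrist 345.63035952923394 [ 0.2805002  -0.59178693  0.37419174]
{'t': 0.15, 'joint_pos': array([-1.28762169e+00,  4.80695859e-01,  1.59668426e+00,  1.48749200e-05,
        1.06511080e+00, -4.66136035e-02]), 'dq': array([-1.09859722e-03, -4.97535489e-04, -4.04892161e-03,  2.08441597e-05,
       -3.10039436e-04, -9.17311001e-05]), 'joint_efforts': array([ 1.03733277e-03, -9.51148367e+01, -4.30458105e+01,  5.77119545e-05,
        8.12969520e-03,  1.15812401e-05]), 'position': array([ 0.21043295, -0.61468871,  0.23083131]), 'ee_rot': array([ 0.41134607,  0.57553693, -0.41094585,  0.57504362]), 'force': array([ 0.36730345,  0.01135536, -0.3808957 ]), 'moment': array([-0.03499802, -0.00056179, -0.03739028]), 'opening': 0.08496117073499278}
```

View pics/top0.png

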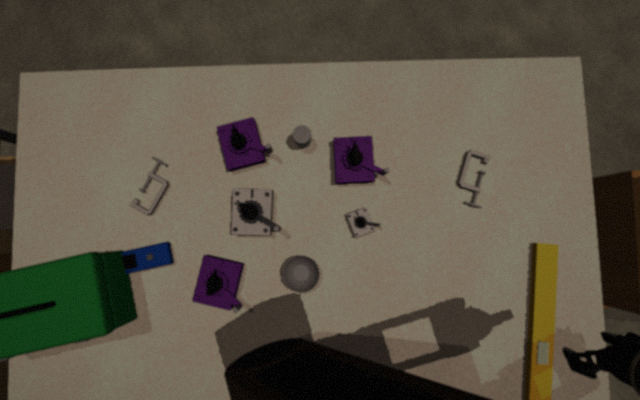

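View pics/side0.png

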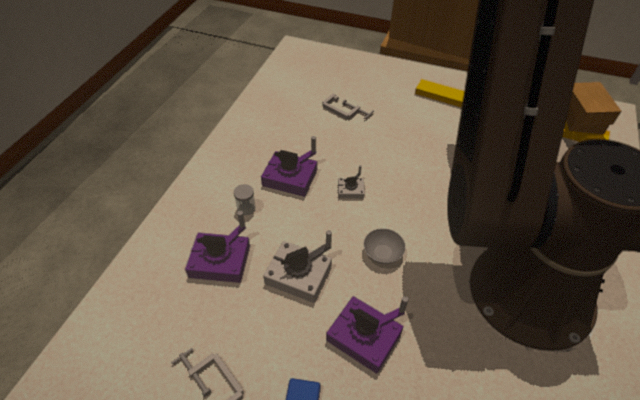

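View pics/wrist0.png

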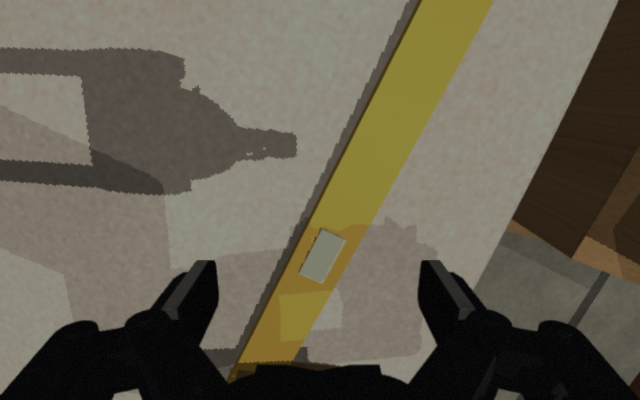

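Candidates for the block in the top view:
- aluminium, large (252,212)
- aluminium, small (360,222)
- purple (241,145), (354,160) and (218,282)

The jar is at (302,137). The large aluminium block fits the description, so I'll check it in a close crop.

Run:
```python
from h import *
a=load('top')['color'][175:250,215:300]; b=load('side')['color'][225:305,255:345]
a=cv2.resize(a,None,fx=5,fy=5,interpolation=cv2.INTER_CUBIC);b=cv2.resize(b,None,fx=4,fy=4,interpolation=cv2.INTER_CUBIC)
h=max(a.shape[0],b.shape[0]);pad=lambda i:cv2.copyMakeBorder(i,0,h-i.shape[0],0,0,0)
o=np.hstack([pad(a),pad(b)]); o=np.clip(o.astype(float)*1.6,0,255).astype('uint8'); cv2.imwrite('pics/crop0.png',o); print(o.shape)
f=load('top')
for n,u,z in [('corner TL',(231,189),.04),('TR',(273,188),.04),('BR',(273,236),.04),('BL',(231,236),.04),('pin',(279,230),.1),('axis',(250,212),.09),('jar',(302,132),.07)]: print(n,atz(f,u,z).round(3))
```

```text
(375, 785, 3)
corner TL [0.595 0.197 0.04 ]
TR [0.594 0.079 0.04 ]
BR [0.461 0.082 0.04 ]
BL [0.464 0.198 0.04 ]
pin [0.476 0.058 0.1  ]
axis [0.526 0.135 0.09 ]
jar [ 0.743 -0.007  0.07 ]
```

View pics/crop0.png

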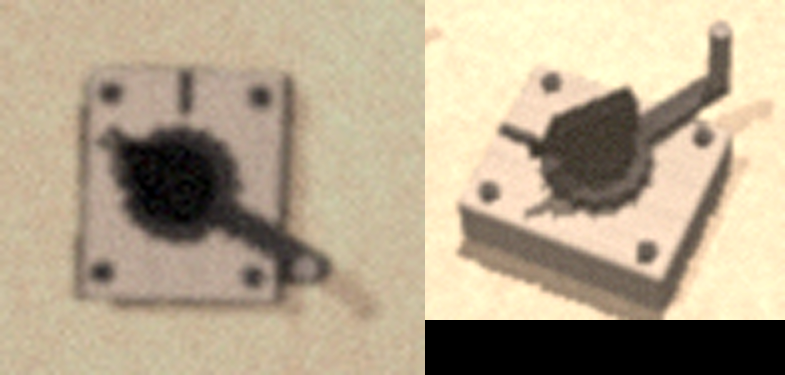

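The crop confirms the choice. This is the bare aluminium 130x110 block (measured about 132x117). The rib is at top pixel (252,193), pointing +x. The nose is at about (239,204), anticlockwise of the rib, and the pin top is at about (276,229). Next I'll plan the approach.

```bash
cat >> h.py <<'E'
def tool(): 
    s=ctrl.observe(); return np.array(s['position']),Rn.from_quat(s['ee_rot']).as_matrix(),s
def to(p):
    P,R,s=tool(); return (R.T@(np.array(p)-P)).round(4)
E
python3 - <<'E'
from h import *
P,R,s=tool(); print(P,R.round(3))
f=load('top');g=load('side')
for n,u,z in [('pin',(276,228.6),.102),('ribout',(252.4,189),.045),('ribin',(252.4,197.4),.045),('nose',(238,203),.085)]: print(n,atz(f,u,z).round(3))
# side: pin top crop (720,32) ->
print('pin side',atz(g,(255+(720-425)/4,225+32/4),.102))
# corners block top side: left(460,205),front(665,280),right(730,135),back(540,68)
for c in [(460,205),(665,280),(730,135),(540,68)]: print(atz(g,(255+(c[0]-425)/4,225+c[1]/4),.04).round(3))
for c in [(90,70),(290,73),(280,298),(80,295)]: print(atz(f,(215+c[0]/5,175+c[1]/5),.04).round(3))
for p in [(.6,-.35,.25),(.5,.08,.25)]: print(to(p))
E
```

```text
[ 0.21043295 -0.61468871  0.23083131] [[-0.     0.946  0.324]
 [ 0.001  0.324 -0.946]
 [-1.     0.    -0.001]]
pin [0.48  0.066 0.102]
ribout [0.592 0.136 0.045]
ribin [0.569 0.136 0.045]
nose [0.551 0.168 0.085]
pin side [0.47895047 0.0735334  0.102     ]
[0.593 0.198 0.04 ]
[0.465 0.203 0.04 ]
[0.462 0.099 0.04 ]
[0.587 0.093 0.04 ]
[0.594 0.191 0.04 ]
[0.59  0.079 0.04 ]
[0.465 0.087 0.04 ]
[0.469 0.198 0.04 ]
[-0.019   0.4543 -0.1243]
[-0.0186  0.4989 -0.5635]
```

Call:
{"method": "arm_command", "body": {
  "commands": [
    [0,[-0.005,0.03,-0.01],0],
    [0,[-0.005,0.045,-0.012],0],
    [0,[0,0.045,-0.012],0],
    [0,[0,0.045,-0.012],0],
    [0,[0,0.045,-0.012],0]
  ]
}}

```text
t: 0.65
position: [0.3916, -0.4908, 0.2412]
ee_rot: [0.411, 0.575, -0.411, 0.575]
force: [0.7, -0.4, -0.1]
opening: 0.0856
```

Call:
{"method": "arm_command", "body": {
  "commands": [
    [0,[0,0.045,-0.012],0],
    [0,[0,0.045,-0.012],0],
    [0,[0,0.045,-0.012],0],
    [0,[0,0.045,-0.02],0],
    [0,[0,0.045,-0.03],0]
  ]
}}

```text
t: 1.15
position: [0.5746, -0.34, 0.241]
ee_rot: [0.411, 0.575, -0.411, 0.575]
force: [0.6, 0.0, -0.2]
opening: 0.0855
```

Call:
{"method": "arm_command", "body": {
  "commands": [
    [0,[0,0.01,-0.042],0],
    [0,[0,0.01,-0.042],0],
    [0,[0,0.005,-0.042],0],
    [0,[0,0.005,-0.042],0],
    [0,[0,0.005,-0.042],0]
  ]
}}

```text
t: 1.65
position: [0.5374, -0.1294, 0.2411]
ee_rot: [0.411, 0.575, -0.411, 0.575]
force: [0.5, -0.1, 0.3]
opening: 0.0856
```

Call:
{"method": "arm_command", "body": {
  "commands": [
    [0,[0,0,-0.042],0],
    [0,[0,0,-0.042],0],
    [0,[0,0,-0.042],-0.1],
    [0,[0,0,-0.042],-0.1],
    [0,[0,0,-0.03],-0.1]
  ]
}}

```text
t: 2.15
position: [0.4634, 0.0542, 0.2412]
ee_rot: [0.319, 0.631, -0.319, 0.631]
force: [0.3, 0.3, -0.2]
opening: 0.0851
```

Call:
{"method": "arm_command", "body": {
  "commands": [
    [0,[0,0,0],-0.1],
    [0,[0,0,0],-0.1],
    [0,[0,0,0],-0.1],
    [0,[0,0,0],0],
    [0,[0,0,0],0]
  ]
}}

```text
t: 2.65
position: [0.4645, 0.0522, 0.2412]
ee_rot: [0.224, 0.671, -0.224, 0.671]
force: [-0.1, 0.1, 1.1]
opening: 0.0854
```

Run:
```python
from h import *
f=grab('wrist'); cv2.imwrite('pics/wrist1.png',f['color'])
P,R,s=tool(); print(P,R.round(3),s['joint_pos'].round(2))
print(proj(f,[(.53,.14,.085),(.479,.07,.102),(.593,.137,.045)]))
```

```text
[0.46455787 0.05215517 0.24124759] [[-0.   0.6  0.8]
 [-0.   0.8 -0.6]
 [-1.  -0.  -0. ]] [ 0.05  0.21  1.99 -0.    0.94  0.69]
[[316.61128439  48.44593668]
 [318.30423647 158.08858794]
 [374.85905887  12.4946228 ]]
```

View pics/wrist1.png

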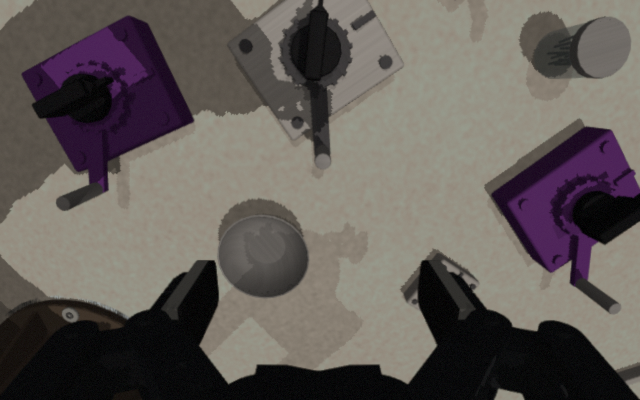

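The wrist view shows the large block's pin top at (322,159), the knob bar from (313,78) to (320,10), the rib at (363,20), and the jar at (590,47), well clear of the job.

Run:
```python
from h import *
f=load('wrist')
for u,z in [((322,159),.102),((320,86),.045),((313,78),.099),((320,10),.099),((316,47),.099),((353,28),.045),((374,12),.045)]: print(u,atz(f,u,z).round(4))
c=f['color'][0:180,225:415]; c=np.clip(c.astype(float)*1.6,0,255).astype('uint8'); cv2.imwrite('pics/c1.png',cv2.resize(c,None,fx=3.3,fy=3.3,interpolation=cv2.INTER_CUBIC))
```

```text
(322, 159) [0.481  0.0676 0.102 ]
(320, 86) [0.5154 0.1156 0.045 ]
(313, 78) [0.5136 0.1229 0.099 ]
(320, 10) [0.5475 0.1589 0.099 ]
(316, 47) [0.5293 0.1398 0.099 ]
(353, 28) [0.5697 0.1381 0.045 ]
(374, 12) [0.5926 0.1378 0.045 ]
```

View pics/c1.png

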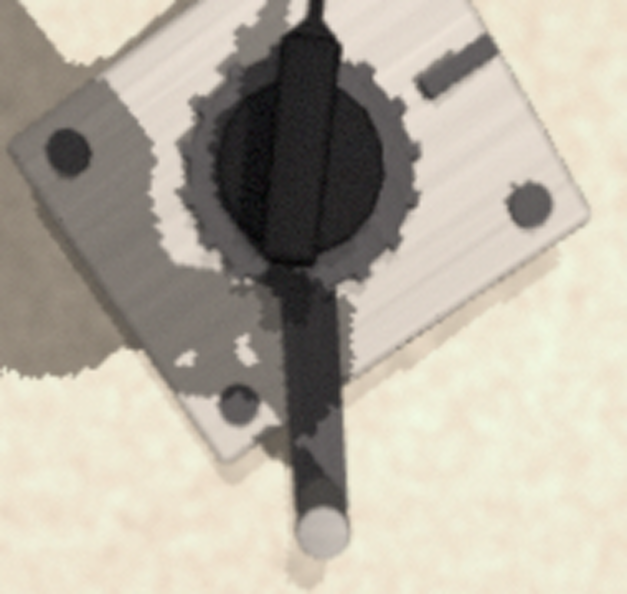

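Call:
{"method": "arm_command", "body": {
  "commands": [
    [100,[0.02,0.012,0.002],0],
    [100,[0.03,0.01,0.002],0],
    [100,[0.035,0,0],0],
    [100,[0.01,0,0],0],
    [100,[0,0,0],0]
  ],
  "newtons": 25
}}

```text
t: 3.2
position: [0.4799, 0.0673, 0.1453]
ee_rot: [0.223, 0.672, -0.224, 0.67]
force: [-0.5, -0.7, -0.1]
opening: 0.0519
```

Run:
```python
from h import *
f=grab('wrist'); cv2.imwrite('pics/wrist2.png',f['color'])
P,R,s=tool(); print(P,s['opening'],to((.481,.0676,.072)))
```

```text
[0.48082939 0.06729016 0.14652717] 0.05182286635792897 [0.0745 0.0004 0.    ]
```

View pics/wrist2.png

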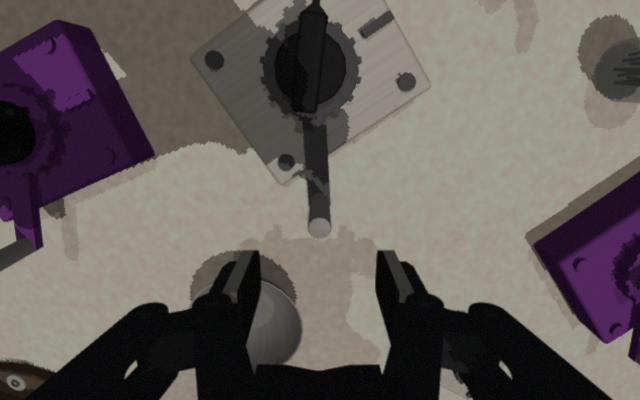

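Run:
```python
from h import *
f=load('wrist')
print(atz(f,(319,228),.102), atz(f,(311,72),.099))
t=load('top');g=load('side')
for z in (.02,.04,.06,.08): print(z,atz(t,(300,273),z).round(3),atz(g,(384,245),z).round(3))
```

```text
[0.4801061  0.06595855 0.102     ] [0.52807768 0.1369561  0.099     ]
0.02 [0.356 0.011 0.02 ] [0.356 0.003 0.02 ]
0.04 [0.358 0.01  0.04 ] [0.355 0.018 0.04 ]
0.06 [0.36  0.009 0.06 ] [0.353 0.032 0.06 ]
0.08 [0.362 0.008 0.08 ] [0.352 0.046 0.08 ]
```

Call:
{"method": "arm_command", "body": {
  "commands": [
    [100,[0.025,0,0],0],
    [100,[0.03,0,0],0],
    [100,[0.019,0,0],0],
    [100,[0,0,0],0],
    [200,[0,0,0],0]
  ],
  "newtons": 25
}}

```text
t: 3.75
position: [0.4818, 0.0674, 0.0737]
ee_rot: [0.223, 0.671, -0.223, 0.671]
force: [-0.6, 0.5, -0.1]
opening: 0.0388
```

Call:
{"method": "arm_command", "body": {
  "commands": [
    [230,[0,0,0],0],
    [230,[0,0,0],0],
    [230,[0,0,0],0],
    [230,[0,0,0],0],
    [230,[0,0,0],0]
  ],
  "newtons": 25
}}

```text
t: 4.25
position: [0.482, 0.0675, 0.0737]
ee_rot: [0.223, 0.67, -0.222, 0.672]
force: [-0.5, -0.3, 12.5]
opening: 0.0132
```

Run:
```python
from h import *
f=grab('wrist'); cv2.imwrite('pics/wrist3.png',f['color'])
P,R,s=tool(); print(P,R.round(3),s['opening'],s['force'])
A=np.array([.531,.139]);r=P[:2]-A; print(np.hypot(*r),np.degrees(np.arctan2(r[1],r[0])))
```

```text
[0.48196389 0.06748855 0.07374835] [[ 0.002  0.598  0.801]
 [ 0.     0.801 -0.598]
 [-1.     0.002  0.002]] 0.012945296887313721 [-1.57666988 -0.79429424 12.07004388]
0.08670887038903756 -124.43881803790613
```

View pics/wrist3.png

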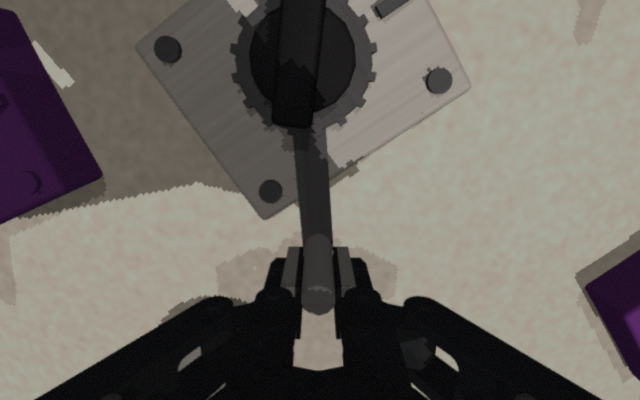

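Call:
{"method": "arm_command", "body": {
  "commands": [
    [230,[0,0.0004,0.009],-0.1],
    [230,[0,0.0004,0.009],-0.1],
    [230,[0,0.0004,0.009],-0.1],
    [230,[0,0.0004,0.009],-0.1],
    [230,[0,0,0],0]
  ]
}}

```text
t: 4.8
position: [0.5162, 0.0533, 0.0737]
ee_rot: [0.085, 0.701, -0.083, 0.704]
force: [5.2, 20.9, 3.9]
opening: 0.013
```

Run:
```python
from h import *
P,R,s=tool(); print(P,R.round(3),s['opening'],s['force'],s['moment'])
A=np.array([.531,.139]);r=P[:2]-A; print(np.hypot(*r),np.degrees(np.arctan2(r[1],r[0])))
```

```text
[0.51618092 0.05328066 0.07371675] [[ 0.005  0.236  0.972]
 [ 0.002  0.972 -0.236]
 [-1.     0.003  0.004]] 0.01304055993369388 [ 5.22754619 20.89840662  3.91850462] [ 3.20526579 -0.72273376  0.06437724]
0.08699086616851111 -99.80829107978876
```

Call:
{"method": "arm_command", "body": {
  "commands": [
    [230,[0,0.002,0.007],-0.08],
    [230,[0,0.001,0.009],-0.1],
    [230,[0,0.001,0.009],-0.1],
    [230,[0,0.0005,0.009],-0.1],
    [230,[0,0,0],0]
  ]
}}

```text
t: 5.3
position: [0.5493, 0.0543, 0.0737]
ee_rot: [-0.05, 0.704, 0.051, 0.706]
force: [-0.8, 14.0, 8.4]
opening: 0.0129
```

Run:
```python
from h import *
P,R,s=tool(); print(P,R.round(3),s['opening'],s['force'],s['moment'])
A=np.array([.531,.139]);r=P[:2]-A; print(np.hypot(*r),np.degrees(np.arctan2(r[1],r[0])))
```

```text
[0.54926369 0.05434516 0.07367261] [[ 0.003 -0.142  0.99 ]
 [ 0.001  0.99   0.142]
 [-1.     0.001  0.003]] 0.012946159028387312 [-0.79959723 13.9786603   8.44644224] [2.17769571e+00 9.67941275e-02 1.74736768e-03]
0.08660256917135106 -77.82543759823011
```

Call:
{"method": "arm_command", "body": {
  "commands": [
    [230,[0,0.0015,0.006],-0.06],
    [230,[0,0.001,0.005],-0.06],
    [230,[0,0,0],0],
    [120,[0,0,0],0],
    [100,[0,0,0],0]
  ]
}}

```text
t: 5.8
position: [0.5582, 0.0574, 0.0729]
ee_rot: [-0.091, 0.701, 0.091, 0.701]
force: [-0.6, 0.4, 0.5]
opening: 0.0415
```

Run:
```python
from h import *
P,R,s=tool(); print(P,R.round(3),s['opening'],s['force'],s['moment'])
A=np.array([.531,.139]);r=P[:2]-A; print(np.hypot(*r),np.degrees(np.arctan2(r[1],r[0])))
```

```text
[0.55817831 0.05742217 0.07288931] [[ 0.001 -0.256  0.967]
 [ 0.     0.967  0.256]
 [-1.    -0.     0.001]] 0.04154831061075356 [-0.61051603  0.35735877  0.46100395] [0.0115903  0.00189474 0.006738  ]
0.08598606277440154 -71.57409123151805
```

Call:
{"method": "arm_command", "body": {
  "commands": [
    [100,[0,0,0],0],
    [100,[0,0,0],0],
    [100,[-0.015,0,0],0],
    [100,[-0.04,0,0],0],
    [100,[-0.025,0.005,0],0]
  ]
}}

```text
t: 6.3
position: [0.5571, 0.0619, 0.154]
ee_rot: [-0.091, 0.701, 0.091, 0.701]
force: [0.1, -0.6, 0.5]
opening: 0.0517
```

Run:
```python
from h import *
f=grab('wrist'); cv2.imwrite('pics/wrist4.png',f['color'])
P,R,s=tool(); print(P,R.round(3),s['opening'],s['force'],s['joint_pos'].round(2))
```

```text
[0.55859787 0.06283678 0.15740368] [[ 0.005 -0.256  0.967]
 [ 0.     0.967  0.256]
 [-1.    -0.001  0.005]] 0.05186582483571923 [3.22989475 1.40459479 4.4271837 ] [ 0.06  0.44  1.88  0.    0.81 -0.2 ]
```

View pics/wrist4.png

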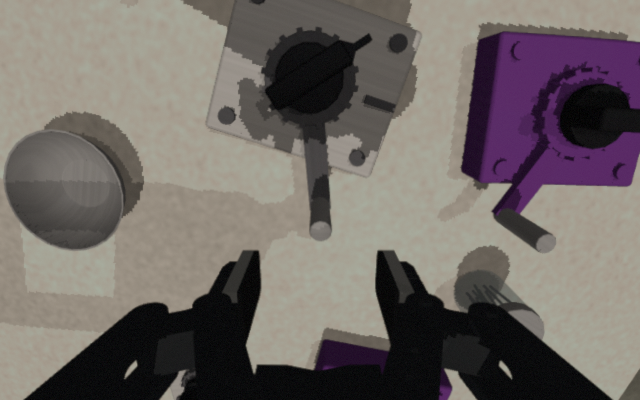

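The wrist view shows the ring loose: pin top at (320,231), swung about 53°. The knob bar runs from (270,103) to (350,48), with the nose tip at (370,37) and the rib at (379,103).

Run:
```python
from h import *
f=load('wrist')
for u,z in [((320,231),.102),((270,103),.099),((350,48),.099),((370,37),.085),((364,98),.045),((394,108),.045),((311,79),.06)]: print(u,atz(f,u,z).round(4))
c=f['color'][0:180,220:430]; c=np.clip(c.astype(float)*2,0,255).astype('uint8'); cv2.imwrite('pics/c4.png',cv2.resize(c,None,fx=3.3,fy=3.3,interpolation=cv2.INTER_CUBIC))
```

```text
(320, 231) [0.5591 0.0561 0.102 ]
(270, 103) [0.513  0.1218 0.099 ]
(350, 48) [0.5481 0.1606 0.099 ]
(370, 37) [0.5582 0.1712 0.085 ]
(364, 98) [0.5697 0.139  0.045 ]
(394, 108) [0.5923 0.1379 0.045 ]
(311, 79) [0.5308 0.1412 0.06  ]
```

View pics/c4.png

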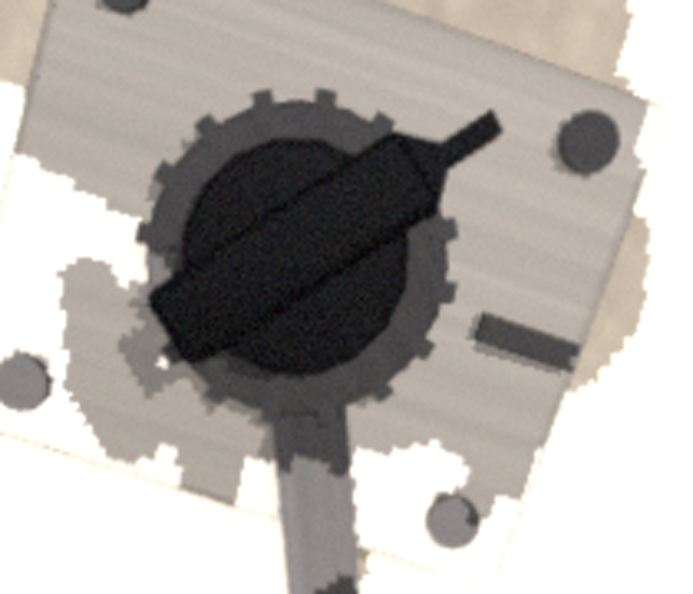

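Call:
{"method": "arm_command", "body": {
  "commands": [
    [100,[0,0.028,-0.002],0],
    [100,[0,0.03,-0.002],0],
    [100,[0,0.0247,-0.0027],0],
    [100,[0,0,0],0.12],
    [100,[0,0,0],0.13]
  ]
}}

```text
t: 6.85
position: [0.5286, 0.1412, 0.1521]
ee_rot: [-0.002, 0.707, 0.002, 0.707]
force: [0.1, -0.8, 0.7]
opening: 0.0518
```

Call:
{"method": "arm_command", "body": {
  "commands": [
    [100,[0,0,0],0.13],
    [100,[0,0,0],0.13],
    [100,[0,0,0],0.13],
    [100,[0,0,0],0.13],
    [100,[0,0,0],0.13]
  ]
}}

```text
t: 7.35
position: [0.5289, 0.1404, 0.1521]
ee_rot: [0.225, 0.671, -0.225, 0.67]
force: [0.3, -1.1, -0.9]
opening: 0.0516
```

Call:
{"method": "arm_command", "body": {
  "commands": [
    [100,[0,0,0],0.09],
    [100,[0.02,0,0],0],
    [100,[0.01,0,0],0],
    [100,[0,0,0],0],
    [100,[0,0,0],0]
  ]
}}

```text
t: 7.85
position: [0.529, 0.1404, 0.1223]
ee_rot: [0.253, 0.661, -0.253, 0.66]
force: [-0.6, 0.9, 0.1]
opening: 0.0519
```

Run:
```python
from h import *
f=grab('wrist'); cv2.imwrite('pics/wrist5.png',f['color'])
P,R,s=tool(); print(P,R.round(3),s['opening'],s['force'],s['joint_pos'].round(2),to((.531,.141,.069)))
print(np.degrees(np.arctan2(R[1,2],R[0,2])))
```

```text
[0.52926056 0.14048067 0.12258266] [[ 0.     0.667  0.745]
 [ 0.     0.745 -0.667]
 [-1.     0.     0.   ]] 0.052202928213485114 [-0.29248381 -0.14601969  0.14248309] [0.2  0.48 1.93 0.   0.73 0.93] [0.0536 0.0015 0.0009]
-41.870421569607565
```

View pics/wrist5.png

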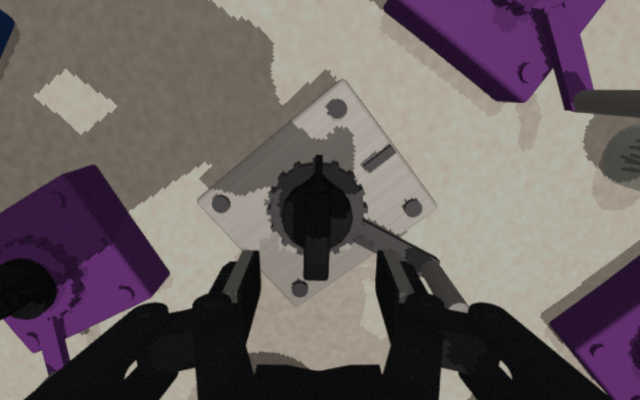

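Call:
{"method": "arm_command", "body": {
  "commands": [
    [100,[0.015,0.001,0.001],0],
    [100,[0.02,0,0],0],
    [100,[0.0145,0,0],0],
    [100,[0,0,0],0],
    [200,[0,0,0],0]
  ],
  "newtons": 30
}}

```text
t: 8.4
position: [0.5308, 0.1406, 0.0734]
ee_rot: [0.253, 0.66, -0.253, 0.66]
force: [0.8, -0.8, -0.0]
opening: 0.0385
```

Call:
{"method": "arm_command", "body": {
  "commands": [
    [230,[0,0,0],0],
    [230,[0,0,0],0],
    [230,[0,0,0],0],
    [230,[0,0,0],0],
    [230,[0,0,0],0]
  ]
}}

```text
t: 8.9
position: [0.5296, 0.1417, 0.074]
ee_rot: [0.253, 0.661, -0.253, 0.66]
force: [-11.0, 13.8, 13.6]
opening: 0.0136
```

Run:
```python
from h import *
P,R,s=tool(); print(P,R.round(3),s['opening'],s['force'],s['moment'])
print(np.degrees(np.arctan2(R[1,2],R[0,2])))
```

```text
[0.52964796 0.14167823 0.07397903] [[-0.001  0.668  0.744]
 [ 0.001  0.744 -0.668]
 [-1.     0.    -0.001]] 0.013601860898317572 [-11.02991155  13.84781204  13.61872044] [ 2.25977393  1.70736081 -0.03465178]
-41.90005514589901
```

Call:
{"method": "arm_command", "body": {
  "commands": [
    [230,[0,0,-0.002],0],
    [230,[0,0,0],0.1],
    [230,[0,0,0],0.1],
    [230,[0,0,0],0.1],
    [230,[0,0,0],0.1]
  ]
}}

```text
t: 9.4
position: [0.5292, 0.1421, 0.074]
ee_rot: [0.38, 0.596, -0.38, 0.596]
force: [-4.5, 2.7, 9.6]
opening: 0.0134
```

Run:
```python
from h import *
P,R,s=tool(); print(P,s['opening'],s['force'],s['moment'])
print(np.degrees(np.arctan2(R[1,2],R[0,2])), R.T@s['force'])
```

```text
[0.52924382 0.14214824 0.07399484] 0.013419374583572796 [-4.5034166   2.67964743  9.56887362] [0.3672064  0.64587915 0.14742464]
-65.03114653156415 [-9.57221581 -2.94111018 -4.32980012]
```

Low forces. I'll turn the remaining ~0.47 rad and look before letting go.

Call:
{"method": "arm_command", "body": {
  "commands": [
    [230,[0,0,0],0.1],
    [230,[0,0,0],0.12],
    [230,[0,0,0],0.12],
    [230,[0,0,0],0.12],
    [230,[0,0,0],0]
  ]
}}

```text
t: 9.9
position: [0.5291, 0.1425, 0.074]
ee_rot: [0.507, 0.494, -0.506, 0.494]
force: [-4.2, 7.0, 9.8]
opening: 0.0133
```

Run:
```python
from h import *
f=grab('wrist'); cv2.imwrite('pics/wrist6.png',f['color'])
P,R,s=tool(); print(P,s['opening'],s['force'],s['moment'])
print(np.degrees(np.arctan2(R[1,2],R[0,2])), R.T@s['force'])
```

```text
[0.52920718 0.14249417 0.07401774] 0.013503134816812371 [-5.2228978   7.17089822  8.51342161] [ 0.85460077  0.76076006 -0.09015077]
-91.24023440484437 [-8.51274529 -5.36861822 -7.06327801]
```

View pics/wrist6.png

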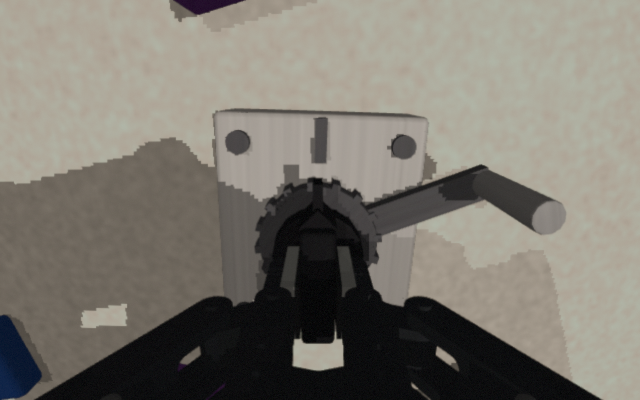

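The nose (318,182) lines up with the rib (320,140). I'll let go and lift.

Call:
{"method": "arm_command", "body": {
  "commands": [
    [110,[0,0,0],0],
    [100,[0,0,0],0],
    [100,[0,0,0],0],
    [100,[-0.03,0,0],0],
    [100,[-0.045,0,0],0]
  ]
}}

```text
t: 10.45
position: [0.5274, 0.1414, 0.1467]
ee_rot: [-0.504, -0.496, 0.506, -0.494]
force: [1.0, -0.6, 0.2]
opening: 0.0519
```

Call:
{"method": "arm_command", "body": {
  "commands": [
    [100,[-0.02,0,0],-0.14],
    [100,[0,0,0],-0.14],
    [100,[0,0,0],-0.14],
    [100,[0,0,0],-0.14],
    [100,[0,0,0],-0.14]
  ]
}}

```text
t: 10.95
position: [0.5291, 0.1417, 0.1679]
ee_rot: [0.303, 0.639, -0.303, 0.639]
force: [-0.2, 0.9, -0.6]
opening: 0.0519
```

Run:
```python
from h import *
f=grab('wrist'); cv2.imwrite('pics/wrist7.png',f['color'])
f2=grab('top'); c=f2['color'][175:250,215:300];cv2.imwrite('pics/top7.png',cv2.resize(np.clip(c*1.6,0,255).astype('uint8'),None,fx=6,fy=6,interpolation=cv2.INTER_CUBIC))
P,R,s=tool(); print(P,s['opening'],s['force'])
print(np.degrees(np.arctan2(R[1,2],R[0,2])),R.round(3),to((.559,.056,.15)))
```

```text
[0.52900213 0.14174184 0.16785675] 0.05182149235607207 [-0.3526881  -0.38213759  0.72269418]
-50.89424847030551 [[ 0.     0.776  0.631]
 [-0.     0.631 -0.776]
 [-1.    -0.     0.   ]] [ 0.0179 -0.0308  0.0855]
```

View pics/wrist7.png

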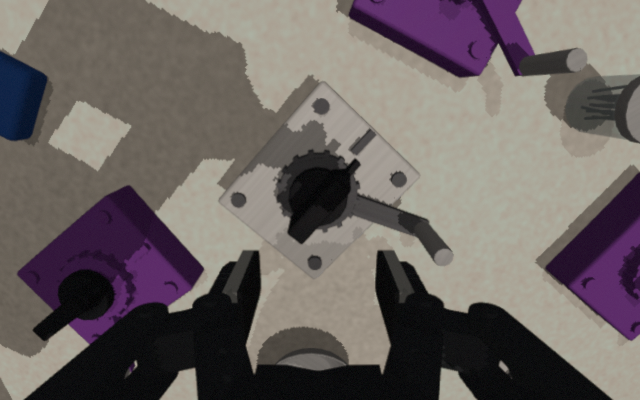

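The nose (357,162) points along towards the rib (352,150)–(373,130), and the pin top is at (443,257).

Run:
```python
from h import *
f=load('wrist')
A=np.array([.530,.1415])
for u,z in [((443,257),.102),((295,237),.099),((350,178),.099),((357,162),.08),((352,150),.045),((373,130),.045)]:
    p=atz(f,u,z);r=p[:2]-A; print(u,p.round(4),np.hypot(*r).round(4),np.degrees(np.arctan2(r[1],r[0])).round(1))
```

```text
(443, 257) [0.5589 0.0563 0.102 ] 0.09 -71.2
(295, 237) [0.5065 0.142  0.099 ] 0.0235 178.7
(350, 178) [0.5601 0.14   0.099 ] 0.0302 -2.9
(357, 162) [0.5692 0.1393 0.08  ] 0.0393 -3.2
(352, 150) [0.5713 0.1411 0.045 ] 0.0413 -0.5
(373, 130) [0.5931 0.1387 0.045 ] 0.0631 -2.5
```

View pics/top7.png

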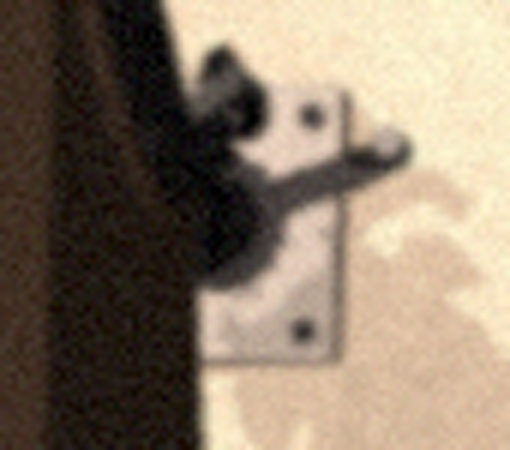

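Call:
{"method": "arm_command", "body": {
  "commands": [
    [100,[0,-0.01,0.025],0],
    [100,[0,-0.012,0.035],0],
    [100,[0,-0.0085,0.0255],0],
    [100,[0,0,0],-0.12],
    [100,[0,0,0],-0.14]
  ]
}}

```text
t: 11.55
position: [0.5593, 0.0551, 0.1677]
ee_rot: [0.22, 0.672, -0.22, 0.672]
force: [0.1, 0.6, 0.5]
opening: 0.0518
```

Call:
{"method": "arm_command", "body": {
  "commands": [
    [100,[0,0,0],-0.14],
    [100,[0,0,0],-0.14],
    [100,[0,0,0],-0.14],
    [100,[0,0,0],-0.14],
    [100,[0,0,0],-0.14]
  ]
}}

```text
t: 12.05
position: [0.559, 0.0561, 0.1678]
ee_rot: [-0.025, 0.707, 0.025, 0.707]
force: [-1.3, -0.4, 0.1]
opening: 0.0521
```

Call:
{"method": "arm_command", "body": {
  "commands": [
    [100,[0.01,0,0],-0.14],
    [100,[0.015,0,0],-0.1],
    [100,[0,0,0],0],
    [100,[0,0,0],0],
    [100,[0,0,0],0]
  ]
}}

```text
t: 12.55
position: [0.5594, 0.0562, 0.1434]
ee_rot: [-0.107, 0.699, 0.107, 0.699]
force: [0.3, -0.1, -0.0]
opening: 0.0518
```

Run:
```python
from h import *
f=grab('wrist'); cv2.imwrite('pics/wrist8.png',f['color'])
P,R,s=tool(); print(P,s['opening'],s['force'])
print(np.degrees(np.arctan2(R[1,2],R[0,2])),R.round(3),to((.559,.056,.0735)))
```

```text
[0.559436   0.05616186 0.14343312] 0.051675762013682486 [0.11077807 0.73246218 0.5027752 ]
17.520010649947 [[ 0.001 -0.301  0.954]
 [ 0.     0.954  0.301]
 [-1.    -0.     0.001]] [ 0.0699 -0.     -0.0005]
```

View pics/wrist8.png

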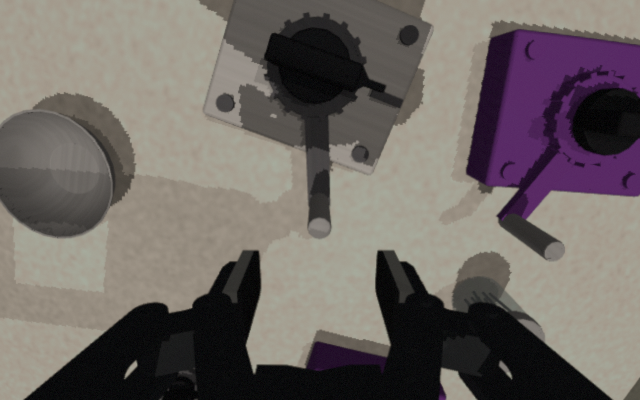

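Call:
{"method": "arm_command", "body": {
  "commands": [
    [100,[0.025,0,0],0],
    [100,[0.03,0,0],0],
    [100,[0.015,0,0],0],
    [100,[0,0,0],0],
    [200,[0,0,0],0]
  ],
  "newtons": 25
}}

```text
t: 13.1
position: [0.5594, 0.0562, 0.0734]
ee_rot: [-0.108, 0.699, 0.108, 0.699]
force: [0.2, 1.0, -0.4]
opening: 0.0388
```

Call:
{"method": "arm_command", "body": {
  "commands": [
    [230,[0,0,0],0],
    [230,[0,0,0],0],
    [230,[0,0,0],0],
    [230,[0,0,0],0],
    [230,[0,0,0],0]
  ]
}}

```text
t: 13.6
position: [0.5599, 0.0562, 0.074]
ee_rot: [-0.109, 0.698, 0.109, 0.699]
force: [-0.4, 0.2, 7.6]
opening: 0.013
```

Call:
{"method": "arm_command", "body": {
  "commands": [
    [230,[0,0.0003,-0.009],0.1],
    [230,[0,0.0003,-0.009],0.1],
    [230,[0,0.0003,-0.009],0.1],
    [230,[0,0.0003,-0.009],0.1],
    [230,[0,0,0],0]
  ]
}}

```text
t: 14.1
position: [0.5234, 0.0515, 0.074]
ee_rot: [0.034, 0.706, -0.034, 0.707]
force: [-2.6, -4.1, 9.3]
opening: 0.0128
```

Run:
```python
from h import *
P,R,s=tool(); print(P,s['opening'],s['force'],R.T@s['force'])
A=np.array([.530,.1415]);r=P[:2]-A; print(np.hypot(*r),np.degrees(np.arctan2(r[1],r[0])),np.degrees(np.arctan2(R[1,2],R[0,2])))
```

```text
[0.52340043 0.05147678 0.07397754] 0.012790041525459204 [-2.62843313 -4.13696168  9.27014006] [-9.27293242 -4.3683852  -2.21100532]
0.09026480006113367 -94.19283108717681 -5.44368344550429
```

Call:
{"method": "arm_command", "body": {
  "commands": [
    [230,[0,0.0003,-0.009],0.1],
    [230,[0,0.0003,-0.009],0.1],
    [230,[0,0.0003,-0.009],0.1],
    [230,[0,0.0003,-0.009],0.1],
    [230,[0,0,0],0]
  ]
}}

```text
t: 14.6
position: [0.4885, 0.0613, 0.0739]
ee_rot: [0.173, 0.685, -0.173, 0.686]
force: [-6.4, -6.9, 15.2]
opening: 0.013
```

Run:
```python
from h import *
P,R,s=tool(); print(P,s['opening'],s['force'],R.T@s['force'])
A=np.array([.530,.1415]);r=P[:2]-A; print(np.hypot(*r),np.degrees(np.arctan2(r[1],r[0])),np.degrees(np.arctan2(R[1,2],R[0,2])))
```

```text
[0.4884524  0.06127808 0.07392136] 0.012955881635695643 [-6.35745387 -6.90936779 15.24505907] [-15.24625339  -9.09999608  -2.30439534]
0.09034246115244067 -117.38001677356107 -28.354757026177186
```

Call:
{"method": "arm_command", "body": {
  "commands": [
    [230,[0,0,-0.004],0.04],
    [230,[0,0,-0.004],0.04],
    [230,[0,0,-0.002],0.02],
    [230,[0,0,0],0],
    [230,[0,0,0],0]
  ]
}}

```text
t: 15.1
position: [0.4804, 0.066, 0.0739]
ee_rot: [0.206, 0.676, -0.206, 0.677]
force: [-4.9, -8.6, 17.2]
opening: 0.0128
```

Run:
```python
from h import *
P,R,s=tool(); print(P,s['opening'],s['force'],R.T@s['force'])
A=np.array([.530,.1415]);r=P[:2]-A; print(np.hypot(*r),np.degrees(np.arctan2(r[1],r[0])),np.degrees(np.arctan2(R[1,2],R[0,2])))
```

```text
[0.48040403 0.06595682 0.07390149] 0.012777717998931796 [-4.85904892 -8.56986771 17.2318368 ] [-17.23123198  -9.82372194   0.75387003]
0.09036886733494583 -123.28589029721032 -33.86817917969495
```

Call:
{"method": "arm_command", "body": {
  "commands": [
    [230,[0,0,-0.001],0.01],
    [230,[0,0,-0.001],0.01],
    [230,[0,0,0],0],
    [230,[0,0,0],0],
    [230,[0,0,0],0]
  ]
}}

```text
t: 15.6
position: [0.4799, 0.0665, 0.074]
ee_rot: [0.213, 0.673, -0.213, 0.675]
force: [-0.5, -19.5, 12.4]
opening: 0.0129
```

Run:
```python
from h import *
P,R,s=tool(); print(P,s['opening'],s['force'],R.T@s['force'])
A=np.array([.530,.1415]);r=P[:2]-A; print(np.hypot(*r),np.degrees(np.arctan2(r[1],r[0])),np.degrees(np.arctan2(R[1,2],R[0,2])))
```

```text
[0.47988622 0.06645786 0.07399125] 0.012865782333274544 [ -0.48303498 -19.51662723  12.36975975] [-12.35171794 -16.2583509   10.82793181]
0.09023698662585486 -123.7353393172439 -34.99100556134628
```

The tangential force jumped to +11 N with little motion, so the ring is at its stop. I'll release, lift and check.

Call:
{"method": "arm_command", "body": {
  "commands": [
    [150,[0,0,0],0],
    [100,[0,0,0],0],
    [100,[0,0,0],0],
    [100,[-0.03,0,0],0],
    [100,[-0.04,0,0],0]
  ]
}}

```text
t: 16.1
position: [0.4773, 0.0676, 0.1423]
ee_rot: [0.212, 0.676, -0.213, 0.673]
force: [0.7, 1.1, 0.3]
opening: 0.0524
```

Call:
{"method": "arm_command", "body": {
  "commands": [
    [100,[-0.045,0,0],0],
    [100,[-0.04,0,0],0],
    [100,[-0.01,0,0],0],
    [100,[0,0,0],0],
    [100,[0,0,0],0]
  ]
}}

```text
t: 16.6
position: [0.4782, 0.0676, 0.2368]
ee_rot: [0.213, 0.675, -0.213, 0.674]
force: [0.5, 0.1, 0.4]
opening: 0.0519
```

Run:
```python
from h import *
f=grab('wrist'); cv2.imwrite('pics/wrist9.png',f['color'])
P,R,s=tool(); print(P,s['opening'],s['force'])
g=grab('side'); cv2.imwrite('pics/side9.png',g['color'])
```

```text
[0.47788025 0.06750617 0.23637003] 0.05204733675403375 [ 1.04885967 -0.0121491   0.10499949]
```

View pics/wrist9.png

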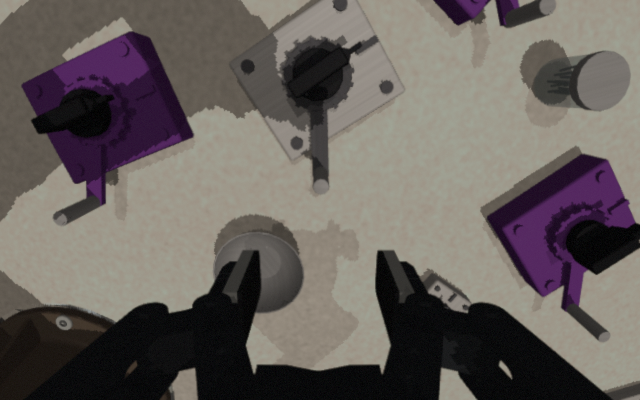

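View pics/side9.png

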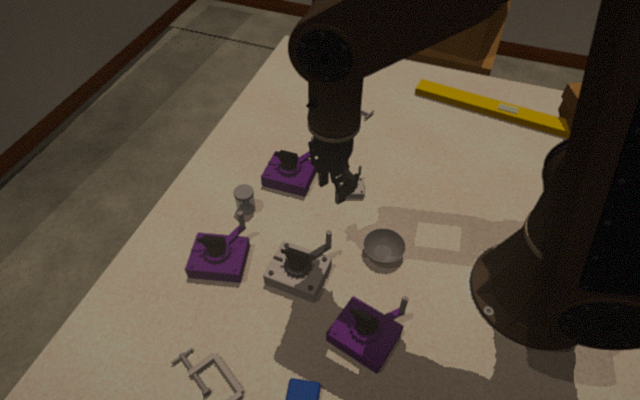

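Run:
```python
from h import *
f=load('wrist')
c=f['color'][0:200,220:420]; c=np.clip(c.astype(float)*1.8,0,255).astype('uint8'); cv2.imwrite('pics/c9.png',cv2.resize(c,None,fx=3,fy=3,interpolation=cv2.INTER_CUBIC))
A=np.array([.530,.1415])
for u,z in [((320.5,185),.102),((290,92),.099),((348,52),.099),((357,47),.08)]:
    p=atz(f,u,z);r=p[:2]-A; print(u,p.round(4),np.hypot(*r).round(4),np.degrees(np.arctan2(r[1],r[0])).round(1))
```

```text
(320.5, 185) [0.4808 0.067  0.102 ] 0.0893 -123.4
(290, 92) [0.5039 0.1415 0.099 ] 0.0261 180.0
(348, 52) [0.5574 0.1399 0.099 ] 0.0274 -3.3
(357, 47) [0.568  0.1398 0.08  ] 0.038 -2.6
```

View pics/c9.png

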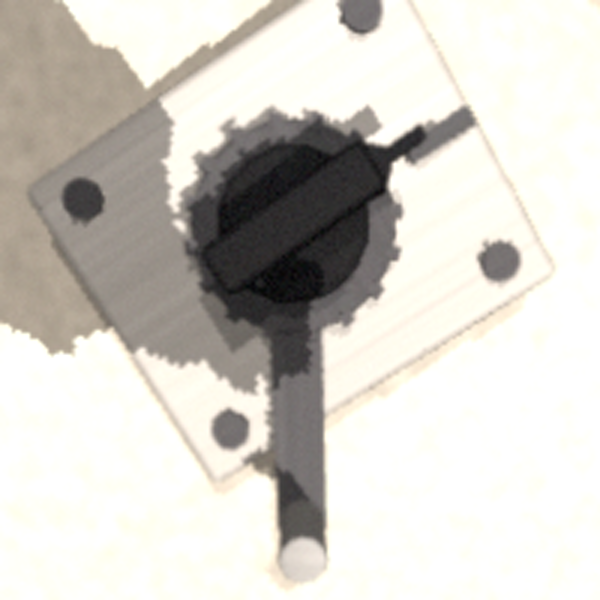

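The pin is back at (0.481,0.067), the same as its starting position. The nose is over the rib, the jar still stands, and the arm is clear.

```bash
python3 -c "
from cell import ctrl
print(ctrl.finish_job())"
```

```text
the job is handed in; nothing more can be done
None
```

I loosened the lock ring on the larger aluminium block by about 0.92 rad and turned the knob so its nose is over the rib. I then swung the ring back until it met its stop, released it and lifted clear. I handed the job in at about 16.7 s; no verdict is reported.

- **Lock ring:** the pin measures (0.481, 0.067) against (0.481, 0.068) at the start. The tangential force rose to about 11 N at the end of the swing, as expected at the stop.
- **Knob:** the nose measures about -3° and the rib about -0.5° to -2.5°, well inside the 10° allowed. It did not shift while the ring was tightened.
- **Jar:** it still stands at its original place in the side view.
- **Forces:** the highest force reading was about 22 N, while swinging the pin. The force after lifting was about 0–1 N.
- **Disagreement:** my first estimate of the axis was about 2 mm off, which caused side loads of 15–21 N during the first swing and at the knob grip. I corrected it as I went. No check failed.

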